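# Sort the groceries into the kitchen trays

### The arm

A 7-joint arm with a two-finger parallel gripper is mounted at the origin on a cart in front of the work surface, level with it; the furniture and walls round the work are solid. World frame = base frame: x ahead of the robot, y to its left, z up, the work surface at z = 0. Lengths are in m, angles in degrees, forces in N, time in s.
With the tool pointing down it reaches from about 0.425 to 0.875 m from the base axis. Payload 4.7 kg.
Tool frame: the origin (TCP) lies between the finger pads; the fingertips stand 11 mm ahead of it and the grasp point (between the pads) lies 8 mm behind it (env.tcp_to_tips is the distance from the TCP to the fingertips, in m); z points along the fingers, y is the line along which they close (so a half turn about z gives the same grasp; the last joint's range is limited). The gripper opens to 87 mm and grips with 3 to 60 N. Pads are 19 mm wide; open, the fingers measure 117 mm over their backs; the gripper's body (75 mm by 190 mm) begins 51 mm behind the grasp point.
Start: joints at [77.47, 18.392, -4.016, 83.108, 1.295, 78.541, -3.26], TCP at [0.15, -0.632, 0.234] pointing down, gripper open.
Joint ranges: [-163.93, 163.93], [-17.29, 119.83], [-79.2, 71.16], [3.27, 140.29], [-89.18, 269.18], [5.43, 117.66], [-154.24, 154.24]. Speed limits (degrees/s): [147.25, 147.25, 180, 180, 180, 180, 180].

### API

Orientations are given as [roll, pitch, yaw] about the fixed x, y, z axes, in that order (R = Rz(yaw) Ry(pitch) Rx(roll)).
In Python, from cell import env, viewer gives the robot as it stands.
- The arm moves only by the tool step_arm, never from a script. Its arguments are lists of equal length, an entry for each row: "delta_pos": the shift along the tool's x, y, z in units of 0.2 m (1.0 is 0.2 m), a list of three; "rot": the turn, a rotation vector about the tool's x, y, z in units of 1.5 rad (1.0 is 1.5 rad), a list of three; "gripper": the gripper command: -1 is shut, 1 is fully open, values between are in proportion. A call has 1 to 20 rows; each row is the pose to reach, as a shift and turn from the pose commanded when the call began, along the tool's axes at that moment; what a row does not reach only later rows make up. A row lasts 1/8 s, in which the tool goes at most 62.5 mm and 10.7 degrees, less where a joint would pass 70% of its speed; a pose out of reach is approached as far as the arm can. A call with a number of a shift or a turn outside -1 to 1 is refused whole. A call with a gripper value outside its range is refused whole. The fingers move at their own pace and stop on an object; "squeeze" is the grip in N (left out, the last holds). Time passes only in rows, so rows that repeat a pose let the fingers close. It gives the time, the measured TCP pose, the force, the opening and the grip force at its end, in the units of the state.
- env.get_obs(): the state, without advancing time (a new reading comes with each control period).
- viewer.read_camera(name): name is "side" or "top" or "wrist"; returns a dict with "img" (480x640x3 uint8, red, green, blue), "fx", "fy", "cx", "cy" (pixels), "dist" ([k1, k2, p1, p2, k3] as OpenCV has them; the pictures are not rectified), "pose" (4x4, takes a point from camera to world coordinates). Camera axes: x right, y down, z forward; pixel columns grow to the right and rows downward; lengths in m; the calibration is good to about 2 mm. A picture is of the moment at which its call begins. There is no depth.
- env.sign_off(): hands the job in; it is judged then, once.
The state is a dict: "time_s": time; "qpos": joint angles; "joint_velocities": joint speeds; "effort": joint torques, N m; "tool_pos": TCP position; "tool_rot": TCP orientation; "force": force on the tool from outside, world axes, zero at the start; "wrist_torque": the same for the moment, N m; "grip_width": finger opening in m; "grasp_force": force on a finger pad.
Only numpy, scipy, OpenCV 4.12 (cv2) and the standard library are available. Lean on these libraries where they do the work, as an engineer would, in place of code of your own. Each camera call takes 0.05 s, during which the arm holds its last target. There are 200 camera calls.

### The job

Sort the things on the worktop into the three coloured trays: the lemon and the lime into the yellow tray, the salt shaker and the green-capped spice jar standing upright in the blue tray, and the garlic into the red tray. Everything should rest on the floor of its tray; leave the matchbox and the steel tumbler where they are.

Things in the scene. Friction and masses are not known exactly. Their poses are not given: they have to be found in the camera images.
- lemon_center (a point): the centre of the yellow lemon, 83 mm long, 58 mm wide and 58 mm high, lying on its side; x along its length, z up at the start. About 0.13 kg, loose; it can roll about its length
- lime_center (a point): the centre of the green lime, 55 mm long (x), 47 mm wide (y) and 48 mm high (z), loose, about 0.06 kg
- shaker_center (a point): the salt shaker: clear glass with white salt and a grey perforated top, 44 mm diameter, 90 mm high, standing. The point is on its axis half-way up (45 mm); z is its axis, up; glass up to about 66 mm, then the narrower top (34 mm across). About 0.1 kg, loose
- spice_jar_center (a point): the spice jar: round glass jar with a green cap, 46 mm diameter, 106 mm high, standing. The point is on its axis half-way up (53 mm); z is its axis, up; the cap is the top 20 mm. About 0.11 kg, loose
- garlic_center (a point): the centre of the pale garlic bulb, 53 mm across and 53 mm high to the tip of its stalk, standing on its root; z up. The point is half-way up, 26 mm. About 0.03 kg, loose
- yellow_tray: an open shallow rectangular yellow plastic tray, 190 x 130 mm outside and 35 mm high, walls and floor 4 mm thick, fixed to the worktop. Origin: centre of its underside, on the worktop; x along its 190 mm length (roughly away from the robot, within 0.2 rad), y along its 130 mm width, z up
- blue_tray: an open shallow rectangular blue plastic tray, 190 x 130 mm outside and 35 mm high, walls and floor 4 mm thick, fixed to the worktop. Origin: centre of its underside, on the worktop; x along its 190 mm length (roughly away from the robot, within 0.2 rad), y along its 130 mm width, z up
- red_tray: an open shallow rectangular red plastic tray, 190 x 130 mm outside and 35 mm high, walls and floor 4 mm thick, fixed to the worktop. Origin: centre of its underside, on the worktop; x along its 190 mm length (roughly away from the robot, within 0.2 rad), y along its 130 mm width, z up
- matchbox: a dark red matchbox, 35 x 52 x 14 mm, lying loose among the groceries; origin at the centre of its underside. Not part of the sorting: it stays where it is
- tumbler: an empty steel tumbler, 83 mm diameter, 98 mm high, standing loose near the front edge at the right; origin at the centre of its underside. It stays where it is. (Behind the groceries, left of the trays, a fixed mixer, 213 mm wide and 345 mm high, stands at about x = 0.74, y = 0.26 m: carry things round its front)
Things that resemble listed ones, but are neither listed nor needed, are in the scene too. Of the things that look like the part that bears spice_jar_center, the largest one is meant. There is more than one size of the part that bears shaker_center; the job needs the larger.

How it is judged (in metres and radians):
At the end, for the whole second after the job is handed in: Lemon and lime in the yellow tray, shaker and spice jar in the blue, garlic in the red: centres within 85 mm lengthwise and 55 mm across of the tray centre, down on its floor, at rest; shaker and jar upright within 0.2 rad; matchbox and tumbler within 30 mm of their start (x of lemon_center in the frame of yellow_tray between -0.085 and 0.085 m and y of lemon_center in the frame of yellow_tray between -0.055 and 0.055 m and z of lemon_center in the frame of yellow_tray between 0.01 and 0.05 m and linear speed of each of lemon, lime, shaker, spice_jar, garlic below 0.02 m/s and x of lime_center in the frame of yellow_tray between -0.085 and 0.085 m and y of lime_center in the frame of yellow_tray between -0.055 and 0.055 m and z of lime_center in the frame of yellow_tray between 0.01 and 0.05 m and x of shaker_center in the frame of blue_tray between -0.085 and 0.085 m and y of shaker_center in the frame of blue_tray between -0.055 and 0.055 m and z of shaker_center in the frame of blue_tray between 0.01 and 0.056 m and angle between each of shaker_center, spice_jar_center's own z axis and vertical below 0.2 rad and x of spice_jar_center in the frame of blue_tray between -0.085 and 0.085 m and y of spice_jar_center in the frame of blue_tray between -0.055 and 0.055 m and z of spice_jar_center in the frame of blue_tray between 0.01 and 0.064 m and x of garlic_center in the frame of red_tray between -0.085 and 0.085 m and y of garlic_center in the frame of red_tray between -0.055 and 0.055 m and z of garlic_center in the frame of red_tray between 0.01 and 0.05 m and distance of each of matchbox, tumbler from where it was at the start of the episode below 0.03 m); the robot touches nothing.
It fails at once if the matchbox is moved by more than 30 mm (distance of matchbox from where it was at the start of the episode above 0.03 m).
It fails at once if the steel tumbler is moved by more than 30 mm or tipped (distance of tumbler from where it was at the start of the episode above 0.03 m or angle between tumbler's own z axis and vertical above 0.3 rad).
It also fails if it takes over 136 s, if anything falls off the work surface, if the arm or the gripper's body presses on something with over 40 N, if the wrist force passes 120 N, or if a joint passes its speed limit or range.

## Working session

There is one attempt and no reset: what is moved stays moved. The work goes in short steps, Python scripts to look and compute and a tool call to move; the robot and the scene stay as the last step left them, time stands still between calls to the robot, and variables do not carry over. Pictures are saved under pics/ and viewed, at most 14 in all, crops included, and the job is handed in when it is done.

Besides the shell and the picture viewer there is one more tool, called after ">>>" as name(argument=value, ...) on one line, values as JSON. step_arm: Moves the arm, as the interface text tells. Shifts and turns lie within -1 to 1; 1 stands for 0.2 m of shift or 1.5 rad of turn. Its arguments: {"type":"object","properties":{"delta_pos":{"type":"array"},"rot":{"type":"array"},"gripper":{"type":"array"},"squeeze":{"type":"number"}},"required":["delta_pos","rot","gripper"]}

```bash
ls; mkdir -p pics
python3 - <<'E'
from cell import env, viewer
import cv2, numpy as np, pickle
for n in ("top","side"):
    c=viewer.read_camera(n); pickle.dump(c,open(f"pics/{n}0.pkl","wb"))
    cv2.imwrite(f"pics/{n}0.png",c["img"][:,:,::-1]); print(n,c["fx"],c["cx"],c["cy"],c["dist"]); print(np.round(c["pose"],3))
o=env.get_obs(); print(o["tool_pos"],o["tool_rot"],o["time_s"],o["force"])
E
```

```text
pics
top 456.28562048608484 319.28706361251125 244.6132452009727 [-0.10417536  0.          0.          0.          0.        ]
[[-0.011 -0.986  0.167  0.325]
 [-1.     0.011 -0.002  0.043]
 [ 0.    -0.168 -0.986  1.078]
 [ 0.     0.     0.     1.   ]]
side 444.66000624493984 315.9577940221166 237.71653047316636 [-0.06347526  0.          0.          0.          0.        ]
[[-0.922 -0.115  0.37   0.113]
 [-0.387  0.336 -0.859  0.933]
 [-0.026 -0.935 -0.354  0.446]
 [ 0.     0.     0.     1.   ]]
[ 0.14981096 -0.63201231  0.23256354] [-1.79901116e+02  3.74275268e-03  1.33410661e+01] 0.1 [-0.44206671  0.53961218 -0.70942437]
```

View pics/top0.png

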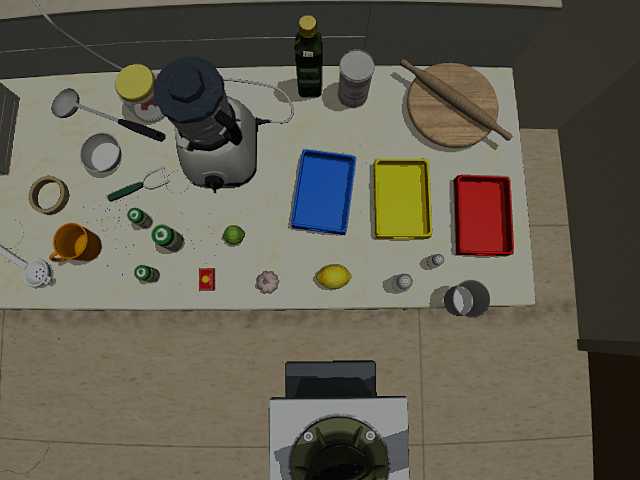

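View pics/side0.png

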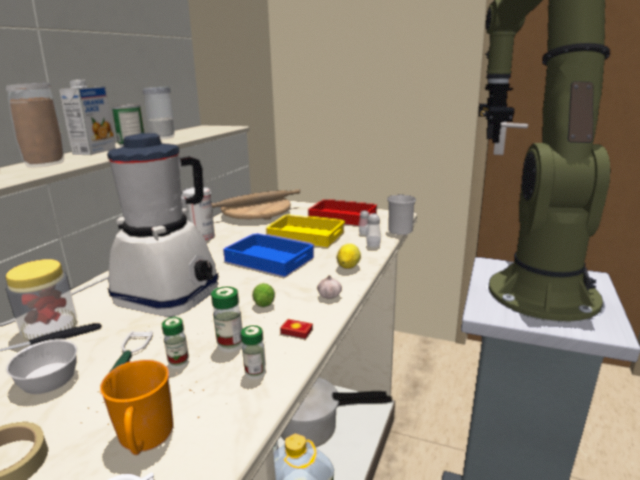

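The top view shows these candidates:
- **Green-capped jars:** (166,237), the largest and so the one wanted, with smaller ones at (138,217) and (146,273).
- **Shakers:** (402,282), the larger and so the one wanted, and a smaller one at (435,260).
- **Lemon:** (334,276). **Lime:** (233,234). **Garlic:** (267,282).
- **Trays:** blue (323,192), yellow (403,199), red (484,215).
- **Leave in place:** matchbox (207,279), tumbler (466,298).

The side view agrees, with the big jar at (227,317) and the big shaker at (374,232).

```bash
cat > h.py <<'E'
import cv2, numpy as np
def ray(c,uv):
    K=np.array([[c["fx"],0,c["cx"]],[0,c["fy"],c["cy"]],[0,0,1.]])
    p=cv2.undistortPoints(np.array(uv,float).reshape(-1,1,2),K,np.array(c["dist"],float)).reshape(-1,2)
    P=np.array(c["pose"]); d=np.c_[p,np.ones(len(p))]@P[:3,:3].T
    return P[:3,3],d
def plane(c,uv,z):
    o,d=ray(c,uv); return o+d*((z-o[2])/d[:,2])[:,None]
def two(c1,u1,c2,u2):
    o1,d1=ray(c1,[u1]);o2,d2=ray(c2,[u2]);d1=d1[0];d2=d2[0]
    s=np.linalg.lstsq(np.c_[d1,-d2],o2-o1,rcond=None)[0]
    a=o1+s[0]*d1;b=o2+s[1]*d2
    return (a+b)/2,np.linalg.norm(a-b)
def proj(c,p):
    P=np.linalg.inv(np.array(c["pose"]));K=np.array([[c["fx"],0,c["cx"]],[0,c["fy"],c["cy"]],[0,0,1.]])
    return cv2.projectPoints(np.array(p,float).reshape(-1,1,3),cv2.Rodrigues(P[:3,:3])[0],P[:3,3],K,np.array(c["dist"],float))[0].reshape(-1,2)
def blob(c,lo,hi,box):
    """largest HSV blob in box (u0,v0,u1,v1): contour"""
    hsv=cv2.cvtColor(c["img"],cv2.COLOR_RGB2HSV); m=cv2.inRange(hsv,np.array(lo),np.array(hi))
    k=np.zeros_like(m);u0,v0,u1,v1=box;k[v0:v1,u0:u1]=m[v0:v1,u0:u1]
    cs=cv2.findContours(k,cv2.RETR_EXTERNAL,cv2.CHAIN_APPROX_NONE)[0]
    return max(cs,key=cv2.contourArea)
def cen(ct):
    m=cv2.moments(ct);return [m["m10"]/m["m00"],m["m01"]/m["m00"]]
E
python3 - <<'E'
import pickle; from h import *
t=pickle.load(open("pics/top0.pkl","rb"));s=pickle.load(open("pics/side0.pkl","rb"))
r=lambda x:np.round(x,3).tolist()
for n,lo,hi,b in (("blue",(100,120,60),(125,255,255),(280,140,365,245)),("yellow",(22,120,60),(35,255,255),(365,150,440,250)),("red",(0,150,60),(8,255,255),(445,165,520,265))):
    ct=blob(t,lo,hi,b); q=plane(t,ct.reshape(-1,2),0.035)[:,:2].astype(np.float32)
    print(n,[r(v) for v in cv2.minAreaRect(q)[:2]],cv2.minAreaRect(q)[2])
T={"lemon":((20,120,80),(35,255,255),(310,255,360,295),.029),"lime":((35,100,30),(60,255,255),(215,220,250,250),.024),
"jarcap":((60,80,20),(90,255,255),(150,222,185,255),.106),"garlic":((0,15,90),(180,120,255),(252,268,284,298),.026)}
S={"lemon":((20,120,80),(35,255,255),(330,235,365,275)),"lime":((35,100,30),(60,255,255),(245,275,280,315)),
"jarcap":((60,80,20),(90,255,255),(208,282,245,315))}
for n,(lo,hi,b,z) in T.items():
    ct=blob(t,lo,hi,b); u=cen(ct); p=plane(t,[u],z)[0]
    q=plane(t,ct.reshape(-1,2),z)[:,:2].astype(np.float32); R=cv2.minAreaRect(q)
    print(n,np.round(u),r(p),"rect",r(R[0]),r(R[1]),round(R[2],1))
    if n in S:
        us=cen(blob(s,*S[n])); print("   two",[r(x) for x in two(t,u,s,us)],np.round(us))
print("shakertops",r(plane(t,[[404,278]],.09)),"tumbler rim",r(plane(t,[[459,300],[480,297]],.098)))
a=t["img"][200:320,120:300];b=t["img"][200:320,310:490]
cv2.imwrite("pics/crop.png",cv2.resize(np.hstack([a,b]),None,fx=2.2,fy=4.4//2*1.0+.2,interpolation=cv2.INTER_CUBIC)[:,:,::-1])
E
```

```text
blue [[0.631, 0.03], [0.131, 0.196]] 81.35450744628906
yellow [[0.612, -0.156], [0.135, 0.194]] 89.4003677368164
red [[0.57, -0.354], [0.132, 0.195]] 88.02201080322266
lemon [334. 276.] [0.429, 0.009, 0.029] rect [0.428, 0.009] [0.059, 0.067] 38.1
   two [[0.429, 0.009, 0.03], 0.001] [348. 256.]
lime [233. 235.] [0.53, 0.244, 0.024] rect [0.53, 0.244] [0.045, 0.044] 52.0
   two [[0.53, 0.244, 0.025], 0.001] [263. 294.]
jarcap [162. 235.] [0.516, 0.387, 0.106] rect [0.517, 0.386] [0.045, 0.046] 26.4
   two [[0.518, 0.392, 0.091], 0.001] [224. 300.]
garlic [268. 282.] [0.416, 0.162, 0.026] rect [0.416, 0.162] [0.073, 0.067] 89.5
shakertops [[0.417, -0.142, 0.09]] tumbler rim [[0.366, -0.259, 0.098], [0.372, -0.306, 0.098]]
```

View pics/crop.png

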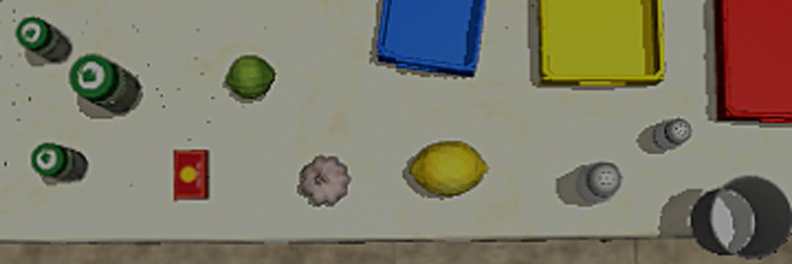

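The crop confirms both choices: the big jar at crop (95,80) is clearly larger than its two neighbours, and the big shaker's top at crop (604,178) is larger than the one at (677,130). The garlic, lemon and matchbox are separate and well clear.

```bash
cat >> h.py <<'E'
from scipy.spatial.transform import Rotation as Ro
def go(env,*tg):
    """print step_arm entries for world targets (x,y,z,yaw), relative to the present pose"""
    o=env.get_obs(); p=np.array(o["tool_pos"]);R=Ro.from_euler("xyz",o["tool_rot"],degrees=True)
    print("at",np.round(p,4),np.round(o["tool_rot"],1),"t",round(o["time_s"],2),"w",round(o["grip_width"],3))
    for x,y,z,yaw in tg:
        d=R.inv().apply(np.array([x,y,z])-p)/.2
        best=min((((R.inv()*Ro.from_euler("xyz",[180,0,yaw+k],degrees=True)).as_rotvec()) for k in (0,180)),key=np.linalg.norm)
        print("dpos",np.round(d,3).tolist(),"rot",np.round(best/1.5,3).tolist(),"rows",round(max(np.linalg.norm(d)*.2/.0625,np.degrees(np.linalg.norm(best))/10.7),1))
E
python3 - <<'E'
from cell import env, viewer; from h import *; import pickle
t=pickle.load(open("pics/top0.pkl","rb"))
print(plane(t,[[404.5,281]],.09))
go(env,(.27,-.42,.234,40),(.41,-.142,.234,71))
E
```

```text
[[ 0.41002809 -0.14301005  0.09      ]]
at [ 0.1498 -0.632   0.2326] [-179.9    0.    13.3] t 0.1 w 0.087
dpos [0.829, -0.893, -0.006] rot [-0.001, -0.0, -0.31] rows 3.9
dpos [1.831, -2.084, -0.004] rot [-0.001, -0.001, -0.671] rows 8.9
```

>>> step_arm(delta_pos=[[0.83, -0.9, 0], [0.83, -0.9, 0], [0.83, -0.9, 0], [0.83, -0.9, 0], [0.83, -0.9, 0]], rot=[[0, 0, -0.31], [0, 0, -0.31], [0, 0, -0.31], [0, 0, -0.31], [0, 0, -0.31]], gripper=[1, 1, 1, 1, 1])

```text
time_s: 0.72
tool_pos: [0.2731, -0.4149, 0.2337]
tool_rot: [-180.0, -0.0, 40.4]
force: [-0.5, -1.7, 0.4]
grip_width: 0.0871
grasp_force: 0.0
```

Run:
```python
from cell import env, viewer; from h import *
go(env,(.41,-.142,.234,71))
```

```text
at [ 0.2731 -0.4149  0.2337] [-180.    -0.    40.4] t 0.72 w 0.087
dpos [1.406, -0.594, -0.0] rot [0.0, -0.0, -0.355] rows 4.9
```

>>> step_arm(delta_pos=[[0.99, -0.42, 0], [0.99, -0.42, 0], [0.99, -0.42, 0], [0.99, -0.42, 0]], rot=[[0, 0, 0], [0, 0, 0], [0, 0, 0], [0, 0, 0]], gripper=[1, 1, 1, 1])

```text
time_s: 1.23
tool_pos: [0.3688, -0.2249, 0.2336]
tool_rot: [180.0, 0.0, 40.2]
force: [0.3, -1.0, -0.2]
grip_width: 0.0869
grasp_force: 0.0
```

>>> step_arm(delta_pos=[[0.415, -0.175, 0], [0.415, -0.175, 0], [0.415, -0.175, 0], [0.415, -0.175, 0], [0.415, -0.175, 0]], rot=[[0, 0, -0.355], [0, 0, -0.355], [0, 0, -0.355], [0, 0, -0.355], [0, 0, -0.355]], gripper=[1, 1, 1, 1, 1])

```text
time_s: 1.85
tool_pos: [0.4085, -0.1481, 0.2334]
tool_rot: [-180.0, -0.0, 70.3]
force: [0.7, 0.5, 0.3]
grip_width: 0.0868
grasp_force: 0.0
```

Run:
```python
from cell import env, viewer; from h import *; import pickle
go(env)
c=viewer.read_camera("wrist"); pickle.dump(c,open("pics/w1.pkl","wb"));cv2.imwrite("pics/w1.png",c["img"][:,:,::-1])
print(np.round(c["pose"],3)); print(proj(c,[[.41,-.143,.09],[.41,-.143,0]]))
```

```text
at [ 0.4085 -0.1481  0.2334] [-180.    -0.    70.3] t 1.85 w 0.087
[[ 0.941 -0.327 -0.087  0.432]
 [-0.338 -0.91  -0.241 -0.082]
 [-0.     0.256 -0.967  0.384]
 [ 0.     0.     0.     1.   ]]
[[319.59701409 229.56254408]
 [319.65479374 212.3244463 ]]
```

View pics/w1.png

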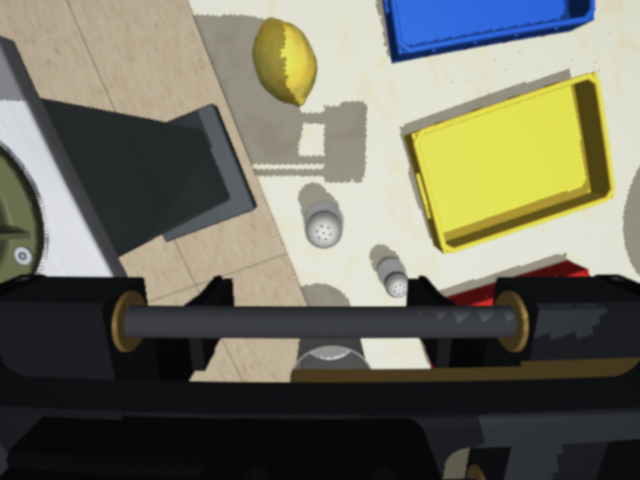

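The wrist view shows the big shaker's top at (324,230), the small shaker at (397,287), the lemon at (285,62) and the blue and yellow trays at upper right. All of this matches the map.

Run:
```python
from cell import env, viewer; from h import *; import pickle
c=pickle.load(open("pics/w1.pkl","rb"))
print("shaker",plane(c,[[324,230]],.09),"small",plane(c,[[397,287]],.06))
ct=blob(c,(20,110,70),(35,255,255),(240,10,330,115)); q=plane(c,ct.reshape(-1,2),.029)[:,:2].astype(np.float32)
e=np.linalg.eigh(np.cov(q.T))[1][:,1];print("lemon",cv2.minAreaRect(q),plane(c,[cen(ct)],.029),"axis deg",np.degrees(np.arctan2(e[1],e[0])))
go(env,(.411,-.144,.13,71),(.411,-.144,.045,71),(.411,-.144,.20,71))
```

```text
shaker [[ 0.41346139 -0.14465516  0.09      ]] small [[ 0.46085989 -0.23072478  0.06      ]]
lemon ((0.4286561906337738, 0.008235853165388107), (0.06455447524785995, 0.06505970656871796), 45.22272872924805) [[0.42894996 0.00877425 0.029     ]] axis deg 95.35520926870126
at [ 0.4085 -0.1481  0.2334] [-180.    -0.    70.3] t 1.9 w 0.087
dpos [0.023, 0.005, 0.517] rot [-0.0, -0.0, -0.008] rows 1.7
dpos [0.023, 0.005, 0.942] rot [-0.0, -0.0, -0.008] rows 3.0
dpos [0.023, 0.005, 0.167] rot [-0.0, -0.0, -0.008] rows 0.5
```

>>> step_arm(delta_pos=[[0, 0, 0.3], [0, 0, 0.4], [0, 0, 0.4], [0, 0, 0.4]], rot=[[0, 0, 0], [0, 0, 0], [0, 0, 0], [0, 0, 0]], gripper=[1, 1, 1, 1])

```text
time_s: 2.4
tool_pos: [0.4095, -0.1479, 0.1546]
tool_rot: [179.9, 0.0, 70.4]
force: [-0.1, -0.1, 0.0]
grip_width: 0.0869
grasp_force: 0.0
```

Run:
```python
from cell import env, viewer; from h import *
go(env,(.412,-.144,.045,71),(.412,-.144,.20,71))
```

```text
at [ 0.4095 -0.1479  0.1546] [179.9   0.   70.4] t 2.4 w 0.087
dpos [0.022, 0.004, 0.548] rot [0.001, 0.0, -0.007] rows 1.8
dpos [0.022, 0.006, -0.227] rot [0.001, 0.0, -0.007] rows 0.7
```

>>> step_arm(delta_pos=[[0.02, 0, 0.2], [0.02, 0, 0.4], [0.02, 0, 0.55], [0.02, 0, 0.55], [0.02, 0, 0.55], [0.02, 0, 0.55], [0.02, 0, 0.55], [0.02, 0, 0.55], [0.02, 0, 0.55], [0.02, 0, 0.55], [0.02, 0, 0.3], [0.02, 0, 0.0], [0.02, 0, -0.1], [0.02, 0, -0.1]], rot=[[0, 0, 0], [0, 0, 0], [0, 0, 0], [0, 0, 0], [0, 0, 0], [0, 0, 0], [0, 0, 0], [0, 0, 0], [0, 0, 0], [0, 0, 0], [0, 0, 0], [0, 0, 0], [0, 0, 0], [0, 0, 0]], gripper=[1, 1, 1, 1, -1, -1, -1, -1, -1, -1, -1, -1, -1, -1], squeeze=15)

```text
time_s: 4.15
tool_pos: [0.4108, -0.1439, 0.1747]
tool_rot: [179.8, 0.1, 70.5]
force: [0.4, -0.6, -1.5]
grip_width: 0.0402
grasp_force: 14.8
```

Run:
```python
from cell import env, viewer; from h import *
go(env,(.5,-.055,.18,71),(.5865,.037,.18,171),(.5865,.037,.18,-9))
```

```text
at [ 0.4108 -0.1439  0.1747] [1.798e+02 1.000e-01 7.050e+01] t 4.15 w 0.04
dpos [0.568, 0.272, -0.026] rot [0.002, 0.001, -0.006] rows 2.0
dpos [1.146, 0.526, -0.026] rot [0.002, -0.001, 0.925] rows 7.4
dpos [1.146, 0.526, -0.026] rot [0.002, -0.001, 0.925] rows 7.4
```

>>> step_arm(delta_pos=[[0.99, 0.46, 0], [0.99, 0.46, 0], [0.99, 0.46, 0], [0.99, 0.46, 0], [0.99, 0.46, 0], [0.99, 0.46, 0], [0.99, 0.46, 0], [0.99, 0.46, 0], [0.99, 0.46, 0], [0.99, 0.46, 0]], rot=[[0, 0, 0.925], [0, 0, 0.925], [0, 0, 0.925], [0, 0, 0.925], [0, 0, 0.925], [0, 0, 0.925], [0, 0, 0.925], [0, 0, 0.925], [0, 0, 0.925], [0, 0, 0.925]], gripper=[-1, -1, -1, -1, -1, -1, -1, -1, -1, -1])

```text
time_s: 5.4
tool_pos: [0.5617, 0.0125, 0.1713]
tool_rot: [180.0, 0.2, -8.9]
force: [0.3, -0.1, -0.7]
grip_width: 0.0401
grasp_force: 14.8
```

Run:
```python
from cell import env, viewer; from h import *; import pickle
go(env,(.5865,.037,.1,-9),(.5865,.037,.049,-9),(.5865,.037,.20,-9))
c=viewer.read_camera("wrist"); pickle.dump(c,open("pics/w2.pkl","wb"));cv2.imwrite("pics/w2.png",c["img"][:,:,::-1])
ct=blob(c,(100,120,40),(125,255,255),(0,0,640,480));print(cv2.boundingRect(ct))
```

```text
at [0.5617 0.0125 0.1713] [180.    0.2  -8.9] t 5.4 w 0.04
dpos [0.105, -0.14, 0.356] rot [0.0, 0.003, 0.001] rows 1.3
dpos [0.106, -0.14, 0.611] rot [0.0, 0.003, 0.001] rows 2.0
dpos [0.103, -0.14, -0.144] rot [0.0, 0.003, 0.001] rows 0.7
(199, 22, 172, 244)
```

View pics/w2.png

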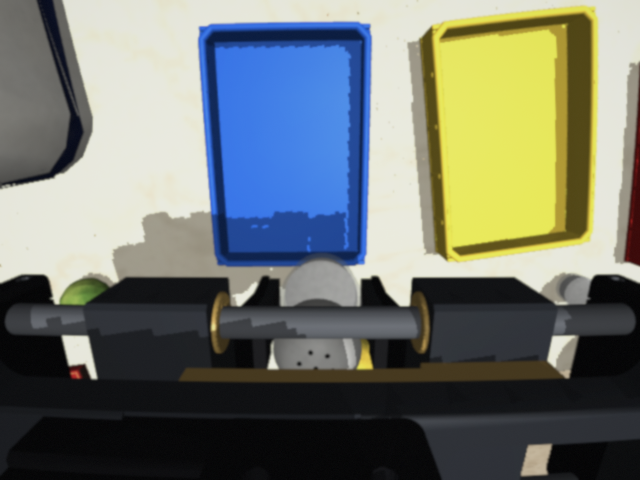

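The wrist view shows the shaker upright in the fingers at (316,330). The blue tray's rim corners are at (200,27), (370,25), (366,262) and (217,263), and the yellow tray's at (424,27), (594,9), (592,240) and (447,260).

Run:
```python
from h import *; import pickle
c=pickle.load(open("pics/w2.pkl","rb"))
for n,q in (("b",[[200,27],[370,25],[366,262],[217,263]]),("y",[[424,27],[594,9],[592,240],[447,260]])):
    p=plane(c,q,.035); print(n,np.round(p[:,:2],3).tolist(),p.mean(0))
```

```text
b [[0.736, 0.076], [0.717, -0.05], [0.533, -0.024], [0.553, 0.105]] [0.63466278 0.02671155 0.035     ]
y [[0.71, -0.09], [0.707, -0.224], [0.522, -0.225], [0.524, -0.094]] [ 0.61560902 -0.15833318  0.035     ]
```

>>> step_arm(delta_pos=[[0.11, -0.14, 0], [0.11, -0.14, 0.2], [0.11, -0.14, 0.4], [0.11, -0.14, 0.5], [0.11, -0.14, 0.56], [0.11, -0.14, 0.6], [0.11, -0.14, 0.605], [0.11, -0.14, 0.605], [0.11, -0.14, 0.605], [0.11, -0.14, 0.605], [0.11, -0.14, 0.605], [0.11, -0.14, 0.605], [0.11, -0.14, 0.4], [0.11, -0.14, 0.1], [0.11, -0.14, -0.14], [0.11, -0.14, -0.14]], rot=[[0, 0, 0], [0, 0, 0], [0, 0, 0], [0, 0, 0], [0, 0, 0], [0, 0, 0], [0, 0, 0], [0, 0, 0], [0, 0, 0], [0, 0, 0], [0, 0, 0], [0, 0, 0], [0, 0, 0], [0, 0, 0], [0, 0, 0], [0, 0, 0]], gripper=[-1, -1, -1, -1, -1, -1, -1, -1, 0.45, 0.45, 0.45, 0.45, 0.45, 0.45, 0.45, 0.45])

```text
time_s: 7.45
tool_pos: [0.5918, 0.0373, 0.2064]
tool_rot: [-179.9, -0.5, -9.0]
force: [-0.2, 0.2, -0.5]
grip_width: 0.0633
grasp_force: 0.0
```

Run:
```python
from cell import env, viewer; from h import *
go(env,(.4295,.009,.12,90),(.4295,.009,.021,95),(.4295,.009,.15,90))
```

```text
at [0.5918 0.0373 0.2064] [-179.9   -0.5   -9. ] t 7.45 w 0.063
dpos [-0.783, 0.267, 0.425] rot [-0.005, -0.004, 0.942] rows 7.6
dpos [-0.787, 0.267, 0.92] rot [-0.004, -0.004, 0.884] rows 7.1
dpos [-0.782, 0.267, 0.275] rot [-0.005, -0.004, 0.942] rows 7.6
```

>>> step_arm(delta_pos=[[-0.78, 0.267, 0.1], [-0.78, 0.267, 0.1], [-0.78, 0.267, 0.1], [-0.78, 0.267, 0.1], [-0.78, 0.267, 0.1], [-0.78, 0.267, 0.1], [-0.78, 0.267, 0.1], [-0.78, 0.267, 0.1], [-0.78, 0.267, 0.1]], rot=[[0, 0, -0.98], [0, 0, -0.98], [0, 0, -0.98], [0, 0, -0.98], [0, 0, -0.98], [0, 0, -0.98], [0, 0, -0.98], [0, 0, -0.98], [0, 0, -0.98]], gripper=[1, 1, 1, 1, 1, 1, 1, 1, 1])

```text
time_s: 8.57
tool_pos: [0.426, 0.0082, 0.1807]
tool_rot: [-179.9, 0.0, 75.1]
force: [0.1, -0.3, -0.2]
grip_width: 0.0875
grasp_force: 0.0
```

```bash
sed -i 's/for k in (0,180)/for k in (0,)/' h.py
python3 - <<'E'
from cell import env, viewer; from h import *
c=viewer.read_camera("top")
u=cen(blob(c,(60,0,60),(180,40,255),(300,160,345,240))) ; print(u)
cv2.imwrite("pics/t2.png",cv2.resize(c["img"][130:310,230:470],None,fx=3,fy=3)[:,:,::-1])
go(env,(.4295,.009,.1,95.4),(.4295,.009,.021,95.4),(.4295,.009,.17,95.4)); print(env.get_obs()["qpos"])
E
```

```text
Traceback (most recent call last):
  File "h.py", line 24, in cen
    m=cv2.moments(ct);return [m["m10"]/m["m00"],m["m01"]/m["m00"]]
                              ~~~~~~~~^~~~~~~~~
ZeroDivisionError: float division by zero
```

Run:
```python
from cell import env, viewer; from h import *
go(env,(.4295,.009,.1,95.4),(.4295,.009,.021,95.4),(.4295,.009,.17,95.4)); print(env.get_obs()["qpos"])
```

```text
at [0.4261 0.0083 0.1808] [-179.9    0.    75. ] t 8.62 w 0.087
dpos [0.008, 0.016, 0.404] rot [-0.001, 0.0, -0.237] rows 1.9
dpos [0.008, 0.016, 0.799] rot [-0.001, 0.0, -0.237] rows 2.6
dpos [0.008, 0.016, 0.054] rot [-0.001, 0.0, -0.237] rows 1.9
[ 36.06552019  -7.05958519 -37.60712761 115.72654102  -4.5852613
  70.00470305 -14.71996167]
```

>>> step_arm(delta_pos=[[0.01, 0.016, 0.1], [0.01, 0.016, 0.3], [0.01, 0.016, 0.45], [0.01, 0.016, 0.6], [0.01, 0.016, 0.75], [0.01, 0.016, 0.8], [0.01, 0.016, 0.8], [0.01, 0.016, 0.8], [0.01, 0.016, 0.8], [0.01, 0.016, 0.8], [0.01, 0.016, 0.8], [0.01, 0.016, 0.8], [0.01, 0.016, 0.6], [0.01, 0.016, 0.3], [0.01, 0.016, 0.1], [0.01, 0.016, 0.1]], rot=[[0, 0, -0.237], [0, 0, -0.237], [0, 0, -0.237], [0, 0, -0.237], [0, 0, -0.237], [0, 0, -0.237], [0, 0, -0.237], [0, 0, -0.237], [0, 0, -0.237], [0, 0, -0.237], [0, 0, -0.237], [0, 0, -0.237], [0, 0, -0.237], [0, 0, -0.237], [0, 0, -0.237], [0, 0, -0.237]], gripper=[1, 1, 1, 1, 1, 1, 1, -1, -1, -1, -1, -1, -1, -1, -1, -1], squeeze=15)

```text
time_s: 10.62
tool_pos: [0.4326, 0.0093, 0.1644]
tool_rot: [179.6, 0.1, 95.6]
force: [0.0, -0.2, -1.4]
grip_width: 0.0551
grasp_force: 14.7
```

Run:
```python
from cell import env, viewer; from h import *
go(env,(.64,-.157,.16,89),(.64,-.157,.03,89)); print(env.get_obs()["qpos"])
```

```text
at [0.4326 0.0093 0.1644] [1.796e+02 1.000e-01 9.560e+01] t 10.62 w 0.055
dpos [-0.928, 0.951, 0.03] rot [0.004, 0.001, 0.076] rows 4.3
dpos [-0.927, 0.947, 0.68] rot [0.004, 0.001, 0.076] rows 4.8
[ 35.82321199  -5.47607621 -38.22278123 116.52699042  -3.54328715
  67.43855594   4.64034595]
```

>>> step_arm(delta_pos=[[-0.93, 0.95, 0], [-0.93, 0.95, 0], [-0.93, 0.95, 0], [-0.93, 0.95, 0], [-0.93, 0.95, 0], [-0.93, 0.95, 0], [-0.93, 0.95, 0.3], [-0.93, 0.95, 0.5], [-0.93, 0.95, 0.6], [-0.93, 0.95, 0.65], [-0.93, 0.95, 0.69], [-0.93, 0.95, 0.69], [-0.93, 0.95, 0.69], [-0.93, 0.95, 0.69], [-0.93, 0.95, 0.69], [-0.93, 0.95, 0.69], [-0.93, 0.95, 0.5], [-0.93, 0.95, 0.2], [-0.93, 0.95, 0], [-0.93, 0.95, 0]], rot=[[0, 0, 0.076], [0, 0, 0.076], [0, 0, 0.076], [0, 0, 0.076], [0, 0, 0.076], [0, 0, 0.076], [0, 0, 0.076], [0, 0, 0.076], [0, 0, 0.076], [0, 0, 0.076], [0, 0, 0.076], [0, 0, 0.076], [0, 0, 0.076], [0, 0, 0.076], [0, 0, 0.076], [0, 0, 0.076], [0, 0, 0.076], [0, 0, 0.076], [0, 0, 0.076], [0, 0, 0.076]], gripper=[-1, -1, -1, -1, -1, -1, -1, -1, -1, -1, -1, -1, 0.5, 0.5, 0.5, 0.5, 0.5, 0.5, 0.5, 0.5])

```text
time_s: 13.12
tool_pos: [0.64, -0.1574, 0.1662]
tool_rot: [179.6, 0.1, 89.1]
force: [0.8, -0.4, -0.1]
grip_width: 0.0654
grasp_force: 0.0
```

Run:
```python
from cell import env, viewer; from h import *; import pickle
t=pickle.load(open("pics/top0.pkl","rb"))
ct=blob(t,(0,15,90),(180,120,255),(252,268,284,298)); print(cv2.boundingRect(ct))
print("garlic",plane(t,[[267,281]],.03))
go(env,(.416,.162,.16,100)); print(env.get_obs()["qpos"])
```

```text
(252, 268, 32, 30)
garlic [[0.41900474 0.1627321  0.03      ]]
at [ 0.64   -0.1574  0.1662] [1.796e+02 1.000e-01 8.910e+01] t 13.12 w 0.065
dpos [1.578, -1.146, 0.019] rot [0.005, 0.002, -0.127] rows 6.2
[ 36.54155999  24.66289858 -32.93916194  86.20000111  13.82776484
  72.75269173   1.03438376]
```

>>> step_arm(delta_pos=[[0.95, -0.4, -0.1], [0.95, -0.4, -0.1], [0.95, -0.4, -0.1], [0.95, -0.4, -0.1], [0.95, -0.4, -0.1]], rot=[[0, 0, 0], [0, 0, 0], [0, 0, 0], [0, 0, 0], [0, 0, 0]], gripper=[1, 1, 1, 1, 1])

```text
time_s: 13.75
tool_pos: [0.56, 0.0351, 0.1811]
tool_rot: [-180.0, 0.0, 89.2]
force: [0.2, -0.6, 0.7]
grip_width: 0.0867
grasp_force: 0.0
```

>>> step_arm(delta_pos=[[0.62, -0.74, 0], [0.62, -0.74, 0], [0.62, -0.74, 0], [0.62, -0.74, 0], [0.62, -0.74, 0], [0.62, -0.74, 0]], rot=[[0, 0, -0.127], [0, 0, -0.127], [0, 0, -0.127], [0, 0, -0.127], [0, 0, -0.127], [0, 0, -0.127]], gripper=[1, 1, 1, 1, 1, 1])

```text
time_s: 14.5
tool_pos: [0.4161, 0.1586, 0.1814]
tool_rot: [-180.0, -0.0, 99.8]
force: [0.4, -0.6, -0.8]
grip_width: 0.0869
grasp_force: 0.0
```

Run:
```python
from cell import env, viewer; from h import *; import pickle
go(env,(.416,.162,.018,100))
c=viewer.read_camera("wrist"); pickle.dump(c,open("pics/w3.pkl","wb"));cv2.imwrite("pics/w3.png",c["img"][:,:,::-1])
print(proj(c,[[.416,.162,.026]])); print(env.get_obs()["qpos"])
```

```text
at [0.4161 0.1586 0.1814] [-180.    -0.    99.8] t 14.5 w 0.087
dpos [0.016, 0.002, 0.817] rot [-0.0, -0.0, -0.003] rows 2.6
[[320.49701329 228.93884768]]
[ 26.37723694  -4.46944117 -47.91838023 113.26252117  -3.59893374
  69.78637509 -10.43249844]
```

View pics/w3.png

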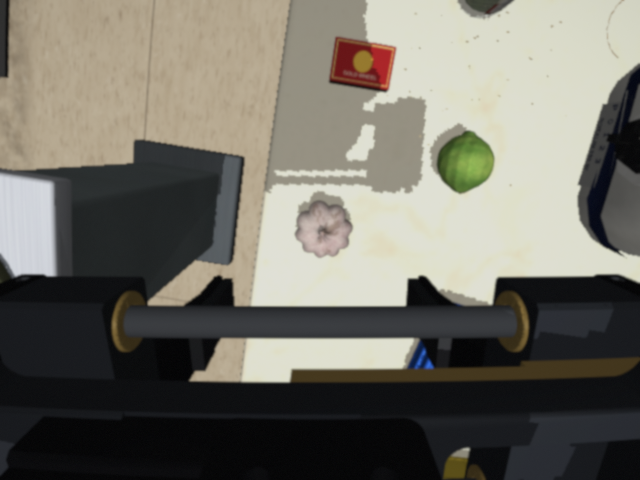

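The wrist view shows the garlic at (324,229), within 4 px of the prediction. The matchbox at (362,65) is well clear, and the lime is at (466,162).

>>> step_arm(delta_pos=[[0.015, 0.01, 0.2], [0.015, 0.01, 0.4], [0.015, 0.01, 0.55], [0.015, 0.01, 0.7], [0.015, 0.01, 0.78], [0.015, 0.01, 0.82], [0.015, 0.01, 0.82], [0.015, 0.01, 0.82], [0.015, 0.01, 0.82], [0.015, 0.01, 0.82], [0.015, 0.01, 0.82], [0.015, 0.01, 0.82], [0.015, 0.01, 0.6], [0.015, 0.01, 0.3], [0.015, 0.01, 0], [0.015, 0.01, 0]], rot=[[0, 0, 0], [0, 0, 0], [0, 0, 0], [0, 0, 0], [0, 0, 0], [0, 0, 0], [0, 0, 0], [0, 0, 0], [0, 0, 0], [0, 0, 0], [0, 0, 0], [0, 0, 0], [0, 0, 0], [0, 0, 0], [0, 0, 0], [0, 0, 0]], gripper=[1, 1, 1, 1, 1, 1, 1, -1, -1, -1, -1, -1, -1, -1, -1, -1], squeeze=10)

```text
time_s: 16.55
tool_pos: [0.4191, 0.1649, 0.1861]
tool_rot: [179.5, 0.1, 99.9]
force: [0.6, -0.1, -0.7]
grip_width: 0.0515
grasp_force: 10.0
```

Run:
```python
from cell import env, viewer; from h import *
go(env,(.50,-.02,.18,80),(.57,-.354,.18,60)); print(env.get_obs()["qpos"])
```

```text
at [0.4191 0.1649 0.1861] [1.795e+02 1.000e-01 9.990e+01] t 16.55 w 0.051
dpos [-0.98, 0.238, 0.034] rot [0.006, -0.0, 0.232] rows 3.2
dpos [-2.686, 0.294, 0.037] rot [0.006, -0.001, 0.465] rows 8.6
[ 29.03787147  -4.60936784 -51.05975088 112.61205302  -3.60594364
  69.82080253 -10.76642093]
```

>>> step_arm(delta_pos=[[-0.98, 0.1, 0], [-0.98, 0.1, 0], [-0.98, 0.1, 0], [-0.98, 0.1, 0]], rot=[[0, 0, 0], [0, 0, 0], [0, 0, 0], [0, 0, 0]], gripper=[-1, -1, -1, -1])

```text
time_s: 17.05
tool_pos: [0.4692, -0.0307, 0.1799]
tool_rot: [-179.8, -0.0, 99.5]
force: [-0.5, 0.8, -0.4]
grip_width: 0.0517
grasp_force: 10.0
```

>>> step_arm(delta_pos=[[-0.98, 0.1, 0], [-0.98, 0.1, 0], [-0.98, 0.1, 0], [-0.98, 0.1, 0]], rot=[[0, 0, 0], [0, 0, 0], [0, 0, 0], [0, 0, 0]], gripper=[-1, -1, -1, -1])

```text
time_s: 17.55
tool_pos: [0.5225, -0.2198, 0.1796]
tool_rot: [-179.9, -0.1, 99.6]
force: [-0.5, 1.2, -0.3]
grip_width: 0.0517
grasp_force: 10.0
```

Run:
```python
from cell import env, viewer; from h import *
go(env,(.572,-.354,.18,88),(.572,-.354,.024,88)); print(env.get_obs()["qpos"])
```

```text
at [ 0.5225 -0.2198  0.1796] [-1.799e+02 -1.000e-01  9.960e+01] t 17.55 w 0.052
dpos [-0.703, 0.132, -0.003] rot [-0.002, -0.0, 0.135] rows 2.3
dpos [-0.704, 0.134, 0.777] rot [-0.002, -0.0, 0.135] rows 3.4
[ 46.46131784  12.4729693  -29.88870739  98.35370478   6.54977114
  71.04816707  24.61981958]
```

>>> step_arm(delta_pos=[[-0.7, 0.13, 0], [-0.7, 0.13, 0], [-0.7, 0.13, 0], [-0.7, 0.13, 0], [-0.7, 0.13, 0.3], [-0.7, 0.13, 0.5], [-0.7, 0.13, 0.65], [-0.7, 0.13, 0.72], [-0.7, 0.13, 0.77], [-0.7, 0.13, 0.77], [-0.7, 0.13, 0.77], [-0.7, 0.13, 0.77], [-0.7, 0.13, 0.77], [-0.7, 0.13, 0.77], [-0.7, 0.13, 0.5], [-0.7, 0.13, 0.2], [-0.7, 0.13, 0], [-0.7, 0.13, 0]], rot=[[0, 0, 0.135], [0, 0, 0.135], [0, 0, 0.135], [0, 0, 0.135], [0, 0, 0.135], [0, 0, 0.135], [0, 0, 0.135], [0, 0, 0.135], [0, 0, 0.135], [0, 0, 0.135], [0, 0, 0.135], [0, 0, 0.135], [0, 0, 0.135], [0, 0, 0.135], [0, 0, 0.135], [0, 0, 0.135], [0, 0, 0.135], [0, 0, 0.135]], gripper=[-1, -1, -1, -1, -1, -1, -1, -1, -1, -1, 0.6, 0.6, 0.6, 0.6, 0.6, 0.6, 0.6, 0.6])

```text
time_s: 19.8
tool_pos: [0.5755, -0.3497, 0.1865]
tool_rot: [179.6, 0.2, 88.4]
force: [0.8, 0.8, 0.8]
grip_width: 0.0696
grasp_force: 0.0
```

Run:
```python
from cell import env, viewer; from h import *; import pickle
c=viewer.read_camera("wrist");cv2.imwrite("pics/w4.png",c["img"][:,:,::-1])
c=viewer.read_camera("top"); pickle.dump(c,open("pics/t4.pkl","wb"));cv2.imwrite("pics/t4.png",c["img"][:,:,::-1])
go(env,(.45,0,.18,60),(.53,.244,.18,25),(.53,.244,.18,100)); print(env.get_obs()["qpos"])
```

```text
at [ 0.5731 -0.3488  0.1815] [-180.     0.    88.4] t 19.9 w 0.07
dpos [1.725, -0.665, 0.007] rot [0.0, 0.0, 0.33] rows 5.9
dpos [2.956, -0.3, 0.007] rot [0.0, 0.0, 0.737] rows 9.5
dpos [2.956, -0.3, 0.007] rot [-0.0, 0.0, -0.135] rows 9.5
[ 47.71511367  24.39500563 -24.95794739  83.08686154  10.42290223
  74.7993228   20.3502145 ]
```

View pics/t4.png

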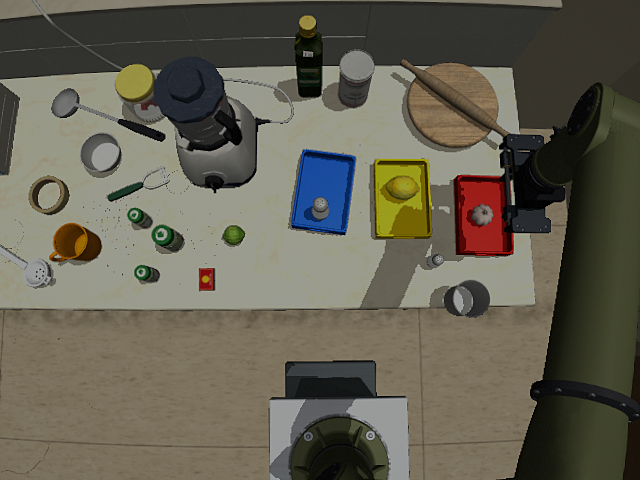

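The top view shows the shaker upright at (320,207), the lemon at (403,187) and the garlic at (482,215), each in its tray. The matchbox and tumbler haven't moved. Next is the lime.

>>> step_arm(delta_pos=[[0.98, -0.1, 0], [0.98, -0.1, 0], [0.98, -0.1, 0], [0.98, -0.1, 0]], rot=[[0, 0, 0], [0, 0, 0], [0, 0, 0], [0, 0, 0]], gripper=[1, 1, 1, 1])

```text
time_s: 20.4
tool_pos: [0.5579, -0.1456, 0.18]
tool_rot: [-179.8, -0.2, 88.9]
force: [-0.1, -0.2, 1.6]
grip_width: 0.0863
grasp_force: 0.0
```

>>> step_arm(delta_pos=[[0.98, -0.1, 0], [0.98, -0.1, 0], [0.98, -0.1, 0], [0.98, -0.1, 0]], rot=[[0, 0, 0], [0, 0, 0], [0, 0, 0], [0, 0, 0]], gripper=[1, 1, 1, 1])

```text
time_s: 20.9
tool_pos: [0.543, 0.0493, 0.1805]
tool_rot: [-179.9, -0.1, 88.8]
force: [0.7, -0.1, -0.7]
grip_width: 0.087
grasp_force: 0.0
```

>>> step_arm(delta_pos=[[0.98, -0.1, 0], [0.98, -0.1, 0], [0.98, -0.1, 0], [0.98, -0.1, 0], [0.98, -0.1, 0], [0.98, -0.1, 0], [0.98, -0.1, 0], [0.98, -0.1, 0], [0.98, -0.1, 0]], rot=[[0, 0, 0.8], [0, 0, 0.8], [0, 0, 0.8], [0, 0, 0.8], [0, 0, 0.8], [0, 0, 0.8], [0, 0, 0.8], [0, 0, 0.8], [0, 0, 0.8]], gripper=[1, 1, 1, 1, 1, 1, 1, 1, 1])

```text
time_s: 22.02
tool_pos: [0.5302, 0.2397, 0.1807]
tool_rot: [180.0, 0.1, 19.7]
force: [-0.0, 0.2, -0.6]
grip_width: 0.0868
grasp_force: 0.0
```

Run:
```python
from cell import env, viewer; from h import *; import pickle
c=viewer.read_camera("wrist"); pickle.dump(c,open("pics/w5.pkl","wb"));cv2.imwrite("pics/w5.png",c["img"][:,:,::-1])
ct=blob(c,(35,100,30),(58,255,255),(180,120,460,300));print("lime",plane(c,[cen(ct)],.024),cv2.boundingRect(ct),proj(c,[[.53,.244,.024]]))
go(env,(.53,.244,.017,20)); print(env.get_obs()["qpos"])
```

```text
lime [[0.53012269 0.24197275 0.024     ]] (290, 207, 55, 49) [[315.1602654 230.4788423]]
at [0.5301 0.24   0.1809] [1.80e+02 1.00e-01 1.97e+01] t 22.07 w 0.087
dpos [0.007, -0.019, 0.82] rot [0.0, 0.001, -0.004] rows 2.6
[   3.68139767   15.16474734  -35.76458998   96.08222828    9.25751723
   71.79586723 -104.37815391]
```

View pics/w5.png

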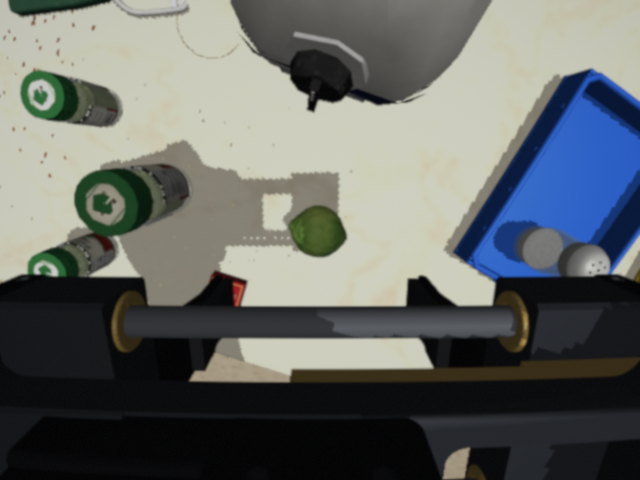

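The lime is at (318,231), with the mixer knob at (320,75) and the big jar at (105,202) both clear of the gripper. The shaker stands in the blue tray at (583,262).

>>> step_arm(delta_pos=[[0, -0.01, 0.2], [0, -0.01, 0.4], [0, -0.01, 0.55], [0, -0.01, 0.7], [0, -0.01, 0.78], [0, -0.01, 0.82], [0, -0.01, 0.82], [0, -0.01, 0.82], [0, -0.01, 0.82], [0, -0.01, 0.82], [0, -0.01, 0.82], [0, -0.01, 0.82], [0, -0.01, 0.6], [0, -0.01, 0.3], [0, -0.01, 0], [0, -0.01, 0]], rot=[[0, 0, 0], [0, 0, 0], [0, 0, 0], [0, 0, 0], [0, 0, 0], [0, 0, 0], [0, 0, 0], [0, 0, 0], [0, 0, 0], [0, 0, 0], [0, 0, 0], [0, 0, 0], [0, 0, 0], [0, 0, 0], [0, 0, 0], [0, 0, 0]], gripper=[1, 1, 1, 1, 1, 1, 1, -1, -1, -1, -1, -1, -1, -1, -1, -1], squeeze=12)

```text
time_s: 24.08
tool_pos: [0.5322, 0.2445, 0.1872]
tool_rot: [180.0, -0.6, 19.6]
force: [0.2, -0.0, -2.5]
grip_width: 0.0512
grasp_force: 12.0
```

Run:
```python
from cell import env, viewer; from h import *; import pickle
c=pickle.load(open("pics/w5.pkl","rb")); print("jar",plane(c,[[105,202]],.106))
t=pickle.load(open("pics/t4.pkl","rb"))
ct=blob(t,(20,120,80),(35,255,255),(384,174,420,202)); print("lemon",plane(t,[[403,187.5]],.033))
go(env,(.567,-.157,.18,19.7),(.567,-.157,.18,0)); print(env.get_obs()["qpos"])
```

```text
jar [[0.51902393 0.38736202 0.106     ]]
lemon [[ 0.63806193 -0.15990722  0.033     ]]
at [0.5322 0.2445 0.1872] [180.   -0.6  19.6] t 24.07 w 0.051
dpos [-0.51, 1.95, 0.031] rot [0.0, -0.007, -0.001] rows 6.4
dpos [-0.51, 1.95, 0.031] rot [-0.001, -0.007, 0.228] rows 6.4
[   3.78333412   14.92842552  -36.27327741   95.6695127     9.36318966
   71.83988229 -104.78945656]
```

>>> step_arm(delta_pos=[[-0.26, 0.98, 0], [-0.26, 0.98, 0], [-0.26, 0.98, 0], [-0.26, 0.98, 0], [-0.26, 0.98, 0]], rot=[[0, 0, 0], [0, 0, 0], [0, 0, 0], [0, 0, 0], [0, 0, 0]], gripper=[-1, -1, -1, -1, -1])

```text
time_s: 24.7
tool_pos: [0.5456, 0.0394, 0.1805]
tool_rot: [-180.0, 0.1, 19.5]
force: [0.6, 0.4, -1.0]
grip_width: 0.0514
grasp_force: 12.0
```

>>> step_arm(delta_pos=[[-0.26, 0.97, 0], [-0.26, 0.97, 0], [-0.26, 0.97, 0], [-0.26, 0.97, 0], [-0.26, 0.97, 0], [-0.26, 0.97, 0]], rot=[[0, 0, 0.228], [0, 0, 0.228], [0, 0, 0.228], [0, 0, 0.228], [0, 0, 0.228], [0, 0, 0.228]], gripper=[-1, -1, -1, -1, -1, -1])

```text
time_s: 25.45
tool_pos: [0.5628, -0.1558, 0.1813]
tool_rot: [-179.9, 0.0, 0.3]
force: [0.1, -0.3, -0.1]
grip_width: 0.0515
grasp_force: 12.0
```

Run:
```python
from cell import env, viewer; from h import *
go(env,(.567,-.157,.023,0)); print(env.get_obs()["qpos"])
```

```text
at [ 0.5628 -0.1558  0.1813] [-179.9    0.     0.3] t 25.45 w 0.051
dpos [0.021, 0.008, 0.792] rot [-0.001, 0.0, 0.004] rows 2.5
[ 30.47423619  13.34959829 -20.25104915  96.24267786   4.74255552
  71.29301971 -80.49385159]
```

>>> step_arm(delta_pos=[[0.01, 0, 0.2], [0.01, 0, 0.4], [0.01, 0, 0.55], [0.01, 0, 0.68], [0.01, 0, 0.75], [0.01, 0, 0.79], [0.01, 0, 0.79], [0.01, 0, 0.79], [0.01, 0, 0.79], [0.01, 0, 0.79], [0.01, 0, 0.79], [0.01, 0, 0.55], [0.01, 0, 0.25], [0.01, 0, 0], [0.01, 0, 0]], rot=[[0, 0, 0], [0, 0, 0], [0, 0, 0], [0, 0, 0], [0, 0, 0], [0, 0, 0], [0, 0, 0], [0, 0, 0], [0, 0, 0], [0, 0, 0], [0, 0, 0], [0, 0, 0], [0, 0, 0], [0, 0, 0], [0, 0, 0]], gripper=[-1, -1, -1, -1, -1, -1, -1, 0.6, 0.6, 0.6, 0.6, 0.6, 0.6, 0.6, 0.6])

```text
time_s: 27.32
tool_pos: [0.5673, -0.1603, 0.1869]
tool_rot: [179.8, -0.5, 0.0]
force: [-0.0, 0.4, -0.8]
grip_width: 0.0696
grasp_force: 0.0
```

Run:
```python
from cell import env, viewer; from h import *; import pickle
t=pickle.load(open("pics/top0.pkl","rb"))
for n,b in (("A",(124,205,140,225)),("C",(134,262,152,284)),("J",(150,222,178,250))):
    ct=blob(t,(60,80,20),(90,255,255),b); print(n,plane(t,[cen(ct)],.08),cv2.boundingRect(ct))
go(env,(.517,.387,.2,0)); print(env.get_obs()["qpos"])
```

```text
A [[0.5687061  0.46460226 0.08      ]] (127, 208, 13, 14)
C [[0.43622305 0.43833844 0.08      ]] (135, 265, 16, 15)
J [[0.52061106 0.39584499 0.08      ]] (152, 225, 22, 21)
at [ 0.5673 -0.1603  0.1869] [179.8  -0.5   0. ] t 27.32 w 0.07
dpos [-0.25, -2.736, -0.076] rot [0.002, -0.006, 0.0] rows 8.8
[ 30.69463956  13.34769608 -20.27051278  95.59264811   4.92284593
  71.3691768  -80.58718962]
```

>>> step_arm(delta_pos=[[0, 0, -0.08], [-0.09, -0.98, -0.08], [-0.09, -0.98, -0.08], [-0.09, -0.98, -0.08], [-0.09, -0.98, -0.08], [-0.09, -0.98, -0.08]], rot=[[0, 0, 0], [0, 0, 0], [0, 0, 0], [0, 0, 0], [0, 0, 0], [0, 0, 0]], gripper=[1, 1, 1, 1, 1, 1])

```text
time_s: 28.08
tool_pos: [0.5457, 0.0365, 0.1969]
tool_rot: [180.0, 0.1, 0.1]
force: [1.8, -0.8, 0.2]
grip_width: 0.0873
grasp_force: 0.0
```

>>> step_arm(delta_pos=[[-0.08, -0.98, 0], [-0.08, -0.98, 0], [-0.08, -0.98, 0], [-0.08, -0.98, 0], [-0.08, -0.98, 0]], rot=[[0, 0, -0.349], [0, 0, -0.349], [0, 0, -0.349], [0, 0, -0.349], [0, 0, -0.349]], gripper=[1, 1, 1, 1, 1])

```text
time_s: 28.7
tool_pos: [0.5308, 0.2305, 0.1968]
tool_rot: [180.0, 0.1, 29.9]
force: [1.4, -1.8, -0.7]
grip_width: 0.0866
grasp_force: 0.0
```

Run:
```python
from cell import env, viewer; from h import *
go(env,(.518,.387,.2,30)); print(env.get_obs()["qpos"])
```

```text
at [0.5308 0.2305 0.1968] [1.80e+02 1.00e-01 2.99e+01] t 28.7 w 0.087
dpos [0.334, -0.711, -0.017] rot [0.0, 0.001, -0.001] rows 2.5
[  6.43372874  14.40957996 -37.81865561  95.31787933   9.19412518
  73.50742376 -93.26325363]
```

>>> step_arm(delta_pos=[[0.335, -0.71, 0], [0.335, -0.71, 0], [0.335, -0.71, 0], [0.335, -0.71, 0], [0.335, -0.71, 0]], rot=[[0, 0, 0], [0, 0, 0], [0, 0, 0], [0, 0, 0], [0, 0, 0]], gripper=[1, 1, 1, 1, 1])

```text
time_s: 29.32
tool_pos: [0.5192, 0.3852, 0.1968]
tool_rot: [179.9, 0.1, 29.7]
force: [0.5, -0.9, 0.6]
grip_width: 0.087
grasp_force: 0.0
```

Run:
```python
from cell import env, viewer; from h import *; import pickle
c=viewer.read_camera("wrist"); pickle.dump(c,open("pics/w6.pkl","wb"));cv2.imwrite("pics/w6.png",c["img"][:,:,::-1])
ct=blob(c,(60,70,20),(92,255,255),(220,130,420,290)); print(cv2.boundingRect(ct),plane(c,[cen(ct)],.1),proj(c,[[.518,.387,.106]]))
go(env,(.518,.387,.057,30)); print(env.get_obs()["qpos"])
```

```text
(287, 218, 57, 62) [[0.51843783 0.3883916  0.1       ]] [[316.47114813 252.26148593]]
at [0.5192 0.3851 0.197 ] [1.799e+02 1.000e-01 2.970e+01] t 29.38 w 0.087
dpos [0.0, -0.013, 0.7] rot [0.002, 0.001, -0.003] rows 2.2
[  -8.44612301   23.85199899  -40.1279955    85.32758127   15.66791576
   76.58800718 -110.10237018]
```

View pics/w6.png

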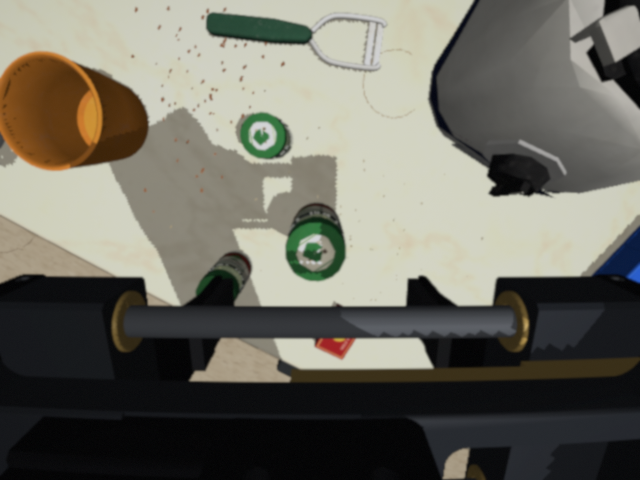

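The big jar's cap is centred at (316,250). The small jars are at (264,135) and (222,275), outside the finger path, and the mixer knob at (515,175) is clear.

>>> step_arm(delta_pos=[[0.01, -0.013, 0.1], [0.01, -0.013, 0.25], [0.01, -0.013, 0.4], [0.01, -0.013, 0.52], [0.01, -0.013, 0.62], [0.01, -0.013, 0.7], [0.01, -0.013, 0.7], [0.01, -0.013, 0.7], [0.01, -0.013, 0.7], [0.01, -0.013, 0.7], [0.01, -0.013, 0.7], [0.01, -0.013, 0.7], [0.01, -0.013, 0.5], [0.01, -0.013, 0.2], [0.01, -0.013, -0.1], [0.01, -0.013, -0.1]], rot=[[0, 0, 0], [0, 0, 0], [0, 0, 0], [0, 0, 0], [0, 0, 0], [0, 0, 0], [0, 0, 0], [0, 0, 0], [0, 0, 0], [0, 0, 0], [0, 0, 0], [0, 0, 0], [0, 0, 0], [0, 0, 0], [0, 0, 0], [0, 0, 0]], gripper=[0.6, 0.6, 0.6, 0.6, 0.6, 0.6, 0.6, -1, -1, -1, -1, -1, -1, -1, -1, -1], squeeze=18)

```text
time_s: 31.38
tool_pos: [0.5191, 0.3948, 0.2233]
tool_rot: [-179.9, -0.6, 30.0]
force: [-0.0, 0.3, -2.2]
grip_width: 0.0455
grasp_force: 17.9
```

Run:
```python
from cell import env, viewer; from h import *
go(env,(.50,.10,.22,30),(.677,.0215,.22,-9)); print(env.get_obs()["qpos"])
```

```text
at [0.5191 0.3948 0.2233] [-179.9   -0.6   30. ] t 31.38 w 0.046
dpos [-0.82, 1.228, 0.006] rot [-0.001, -0.006, 0.0] rows 4.7
dpos [-0.251, 2.011, 0.011] rot [-0.003, -0.006, 0.454] rows 6.5
[  -8.84094669   23.28942026  -40.74456584   83.04607386   15.33498609
   78.71663801 -110.07543328]
```

>>> step_arm(delta_pos=[[-0.65, 0.98, 0], [-0.65, 0.98, 0], [-0.65, 0.98, 0], [-0.65, 0.98, 0], [-0.65, 0.98, 0], [-0.65, 0.98, 0]], rot=[[0, 0, 0], [0, 0, 0], [0, 0, 0], [0, 0, 0], [0, 0, 0], [0, 0, 0]], gripper=[-1, -1, -1, -1, -1, -1])

```text
time_s: 32.12
tool_pos: [0.5024, 0.1579, 0.2167]
tool_rot: [-179.9, 0.1, 30.0]
force: [0.2, 0.2, -0.8]
grip_width: 0.0452
grasp_force: 17.9
```

Run:
```python
from cell import env, viewer; from h import *
go(env,(.52,.03,.22,10),(.677,.0215,.22,-9)); print(env.get_obs()["qpos"])
```

```text
at [0.5024 0.1579 0.2167] [-1.799e+02  1.000e-01  3.000e+01] t 32.12 w 0.045
dpos [-0.244, 0.598, -0.017] rot [-0.001, 0.001, 0.233] rows 2.1
dpos [0.415, 1.027, -0.018] rot [-0.001, 0.001, 0.454] rows 3.6
[ 14.87847732   6.29037881 -37.36075347 100.7965126    3.8962535
  74.29292137 -83.34706607]
```

>>> step_arm(delta_pos=[[-0.24, 0.6, 0], [-0.24, 0.6, 0], [-0.24, 0.6, 0], [0.1, 0.8, 0], [0.41, 0.98, 0], [0.41, 0.98, 0], [0.41, 0.98, 0], [0.41, 0.98, 0], [0.41, 0.98, 0]], rot=[[0, 0, 0.454], [0, 0, 0.454], [0, 0, 0.454], [0, 0, 0.454], [0, 0, 0.454], [0, 0, 0.454], [0, 0, 0.454], [0, 0, 0.454], [0, 0, 0.454]], gripper=[-1, -1, -1, -1, -1, -1, -1, -1, -1])

```text
time_s: 33.25
tool_pos: [0.6712, 0.0294, 0.2178]
tool_rot: [180.0, 0.0, -8.9]
force: [0.1, 0.0, -1.0]
grip_width: 0.045
grasp_force: 17.9
```

Run:
```python
from cell import env, viewer; from h import *; import pickle
c=viewer.read_camera("side");cv2.imwrite("pics/s7.png",c["img"][100:340,180:500][:,:,::-1].repeat(2,0).repeat(2,1))
go(env,(.677,.0215,.12,-9),(.677,.0215,.062,-9)); print(env.get_obs()["qpos"])
```

```text
at [0.6714 0.0291 0.2181] [180.  -0.  -9.] t 33.3 w 0.045
dpos [0.033, 0.033, 0.49] rot [0.0, -0.0, 0.0] rows 1.6
dpos [0.033, 0.033, 0.78] rot [0.0, -0.0, 0.0] rows 2.5
[  16.29058006   23.91726945  -28.54989066   80.09520268   11.42397448
   78.82067756 -111.35521753]
```

View pics/s7.png

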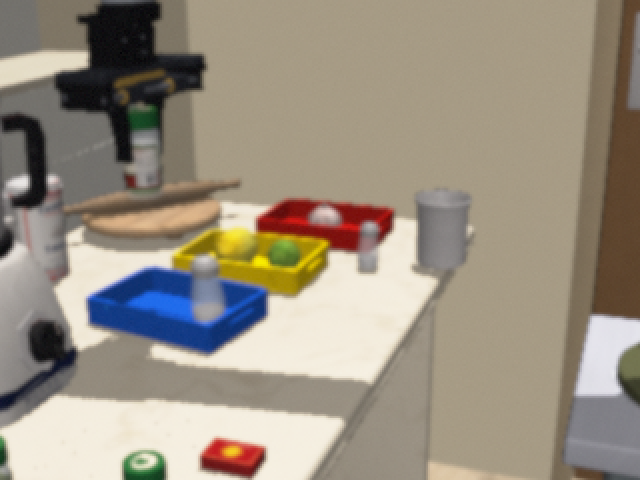

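The side view shows the jar hanging upright in the gripper at (145,150), and the shaker standing in the blue tray at (207,288). The lemon (238,245), lime (284,253) and garlic (325,216) are in their trays. I'll lower the jar now.

>>> step_arm(delta_pos=[[0.02, 0.02, 0.2], [0.02, 0.02, 0.4], [0.02, 0.02, 0.55], [0.02, 0.02, 0.66], [0.02, 0.02, 0.73], [0.02, 0.02, 0.77], [0.02, 0.02, 0.782], [0.02, 0.02, 0.782], [0.02, 0.02, 0.782], [0.02, 0.02, 0.782], [0.02, 0.02, 0.782], [0.02, 0.02, 0.782], [0.02, 0.02, 0.65], [0.02, 0.02, 0.4], [0.02, 0.02, 0.1], [0.02, 0.02, 0], [0.02, 0.02, 0]], rot=[[0, 0, 0], [0, 0, 0], [0, 0, 0], [0, 0, 0], [0, 0, 0], [0, 0, 0], [0, 0, 0], [0, 0, 0], [0, 0, 0], [0, 0, 0], [0, 0, 0], [0, 0, 0], [0, 0, 0], [0, 0, 0], [0, 0, 0], [0, 0, 0], [0, 0, 0]], gripper=[-1, -1, -1, -1, -1, -1, -1, -1, 0.5, 0.5, 0.5, 0.5, 0.5, 0.5, 0.5, 0.5, 0.5])

```text
time_s: 35.42
tool_pos: [0.6762, 0.0241, 0.219]
tool_rot: [-180.0, -0.2, -9.0]
force: [-0.3, 0.2, -0.7]
grip_width: 0.0652
grasp_force: 0.0
```

>>> step_arm(delta_pos=[[-0.1, 0.9, -0.1], [-0.1, 0.9, -0.1], [-0.1, 0.9, -0.1], [-0.1, 0.9, -0.1], [-0.1, 0.9, -0.1], [-0.1, 0.9, -0.1]], rot=[[0, 0, 0], [0, 0, 0], [0, 0, 0], [0, 0, 0], [0, 0, 0], [0, 0, 0]], gripper=[0.5, 0.5, 0.5, 0.5, 0.5, 0.5])

```text
time_s: 36.17
tool_pos: [0.6274, -0.1483, 0.2361]
tool_rot: [-179.9, 0.1, -8.8]
force: [0.4, 0.2, -0.0]
grip_width: 0.0654
grasp_force: 0.0
```

Run:
```python
from cell import env, viewer; from h import *; import pickle
s=viewer.read_camera("side");t=viewer.read_camera("top")
f=lambda a:cv2.resize(a,(800,300) if 0 else (400,400))
a=s["img"][170:350,180:440];b=t["img"][130:320,270:530]
cv2.imwrite("pics/f.png",np.hstack([cv2.resize(a,(400,277)),cv2.resize(b,(400,277))])[:,:,::-1])
L=cen(blob(t,(35,100,30),(60,255,255),(370,150,440,250)));print("lime",plane(t,[L],.028))
J=cen(blob(t,(60,80,20),(92,255,255),(280,130,370,250)));print("jar",plane(t,[J],.11),J)
t0=pickle.load(open("pics/top0.pkl","rb"))
for n,bx in (("match",(195,265,220,295)),("tumbler",(440,275,495,320))): print(n,np.abs(t["img"][bx[1]:bx[3],bx[0]:bx[2]].astype(int)-t0["img"][bx[1]:bx[3],bx[0]:bx[2]]).mean())
go(env)
```

```text
lime [[ 0.56443596 -0.15816344  0.028     ]]
jar [[0.6708691  0.02588666 0.11      ]] [325.3864818024263, 163.9959560947429]
match 21.198666666666668
tumbler 45.5173063973064
at [ 0.6276 -0.1486  0.2368] [-1.8e+02  1.0e-01 -8.8e+00] t 36.27 w 0.065
```

View pics/f.png

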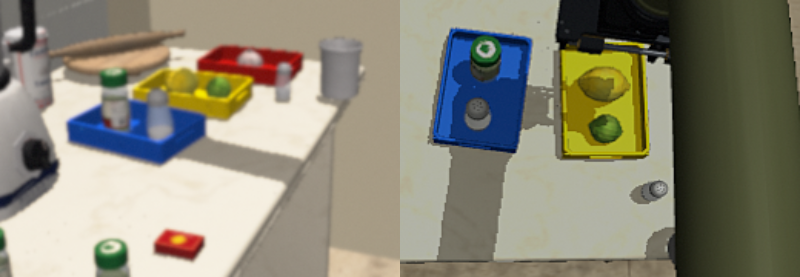

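The final views show the jar at (486,55) and the shaker at (477,113) upright in the blue tray, and the lemon and lime apart on the floor of the yellow tray. The garlic is in the red tray. In the side view the matchbox (297,328) and tumbler (401,214) are at their starting pixels. I'm handing the job in.

```bash
python3 -c "
from cell import env
print(env.sign_off())"
```

```text
the job is handed in; nothing more can be done
None
```

I handed the job in at about 36 s (limit 136 s): all five things are in their trays, the shaker and spice jar are upright, and the matchbox and tumbler haven't moved, as the last pictures show; the sign-off returned no verdict.

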